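# Scan the yellow cassette, then hold the block clamp open

## Robot

A 7-joint arm with a two-finger parallel gripper is mounted at the origin on the work surface. World frame = base frame: x ahead of the robot, y to its left, z up, the work surface at z = 0. Lengths are in m, angles in rad, forces in N, time in s.
With the tool pointing down it reaches from about 0.4 to 0.85 m from the base axis. Payload 10.4 kg.
Tool frame: the origin (TCP) lies on the centre line of the jaws, within the pads' length; the fingertips stand 22 mm ahead of it and the grasp point (between the pads) lies 3 mm ahead of it; x points along the fingers, y is the direction in which the jaws open and shut, and the axes are right-handed (so a half turn about x gives the same grasp; the last joint's range is limited). The gripper opens to 87 mm and grips with 3 to 60 N. Pads are 19 mm wide; open, the fingers measure 117 mm over their backs; the gripper's body (75 mm by 190 mm) begins 51 mm behind the grasp point.
Start: joints at [1.218, 0.332, -0.065, 1.46, 0.022, 1.35, -0.088], TCP at [0.202, -0.591, 0.245] pointing down, gripper open.
Joint ranges: [-2.6, 2.6], [-0.5, 2.12], [-1.47, 1.34], [0.16, 2.42], [-1.27, 4.41], [0.06, 2.06], [-2.6, 2.6]. Speed limits (rad/s): [2.22, 2.22, 2.79, 2.79, 3.14, 3.14, 3.14].

## Interface

Orientations are given as a unit quaternion [x, y, z, w].
In Python, from bench import * gives the robot as it stands.
- The arm moves only by the tool arm_command, never from a script. Its argument "targets" is one flat list of numbers, 7 for each row, row after row: the turn, a rotation vector about the tool's x, y, z in units of 45 degrees (1.0 is 45 degrees), then the shift along the tool's x, y, z in units of 25 mm (1.0 is 25 mm), then the opening, from 0 (shut) to 1 (fully open). In form: [wx, wy, wz, tx, ty, tz, fingers, wx, wy, wz, tx, ty, tz, fingers, ...]. A call has 1 to 12 rows; each row shifts and turns the pose as measured when the row begins, along the tool's axes as they then stand; what a row does not reach is not made up. A row lasts 1/12 s, in which the tool goes at most 41.7 mm and 7.16 degrees, less where a joint would pass 70% of its speed; a pose out of reach is approached as far as the arm can. A call with a number of a shift or a turn outside -1 to 1 is refused whole. A call with a gripper value outside its range is refused whole. The fingers move at their own pace and stop on an object; "newtons" is the grip in N (left out, the last holds). Time passes only in rows, so rows that do not move let the fingers close. It gives the time, the measured TCP pose, the force and the opening at its end, in the units of the state.
- read_state(): the state, without advancing time (a new reading comes with each control period).
- camera(name): name is "side" or "top" or "wrist"; returns the picture (384x512x3 uint8, red, green, blue); there is no depth.
- calibration(name): a dict with "camera_matrix" (3x3 intrinsics, pixels), "D" ([k1, k2, p1, p2, k3] as OpenCV has them; the pictures are not rectified), "R" (3x3) and "t" (3): a world point X has camera coordinates R X + t; the wrist camera has in their place "tool_from_camera" (4x4, takes a point from camera to tool coordinates, whose origin is the TCP and whose axes are the tool frame's). Camera axes: x right, y down, z forward; pixel columns grow to the right and rows downward; lengths in m; the calibration is good to about 2 mm. A picture is of the moment at which its call begins: read the wrist's pose just before it. calibration takes no time and is no camera call.
- close_job(): hands the job in, once; it reports no verdict.
The state is a dict: "time": time; "joint_positions": joint angles; "joint_vel": joint speeds; "joint_torque": joint torques, N m; "ee_pos": TCP position; "eef_rot": TCP orientation; "ft_force": force on the tool from outside, world axes, zero at the start; "torque": the same for the moment, N m; "width": finger opening in m.
Only numpy, scipy, OpenCV 4.12 (cv2) and the standard library are available. Lean on these libraries where they do the work, as an engineer would, in place of code of your own. Each camera call takes 0.05 s, during which the arm holds its last target.

## Task

Pick up the white barcode scanner from its black mat, aim its red window squarely at the striped label of the yellow cassette from about 10 cm and hold it steady there for two seconds, then lay it back on the middle of its mat, right way up, and let go. Then, with closed fingers, push the clamp's sprung arm back by its red thumb bar until it is past the click (the yellow-capped pawl rises and drops back down), without forcing it hard against its stop. Finish while still holding the arm pushed back, and leave the other things on the bench where they are.

Things in the scene. Friction and masses are not known exactly. Their poses are not given: they have to be found in the camera images.
- scanner: Loose bar-shaped white barcode scanner, about 160 g, lying flat on the mat. 150 long (x, from -70 to +80), 36 high. White handle part 36 wide (y) for x from -70 to +35; grey head 50 wide for x from 35 to 80, ending in the red window. Origin: on its underside; +x is the direction in which it looks, +z is up when right way up. Its centre of mass is near x = +5.
- scanner_grip (a point): Point in the middle of the scanner's white handle, where it is best gripped across its 36 mm width: 5 mm behind the scanner's origin, 18 mm above its underside. Same axes as the scanner.
- scanner_window (a point): Centre of the scanner's red window, at the front end of the grey head, 80 mm ahead of the origin and 18 mm above the underside. +x of this frame is the line of sight.
- mat: Fixed black rubber mat, 240 (x) by 130 (y) by 4 thick, where the scanner lies at the start and ends. Origin: centre of its underside, at bench height.
- label_yellow (a point): Centre of the striped white paper label (36 wide, 30 high) on the upright yellow cassette (46 wide, 44 high, top 92 mm above the bench) in its fixed steel stand; 70 mm above the bench. The label faces -x of this frame (roughly to the robot), so the scanner's +x should run along this frame's +x. One of three such stands in a row, about 110 mm apart.
- label_blue (a point): The same on the blue cassette: not to be scanned. Fixed stand, a bystander.
- label_green (a point): The same on the green cassette: not to be scanned. Fixed stand, a bystander.
- clamp: Fixed block clamp on a grey base plate 170 (x, from -65 to +105) by 120 (y) by 16 high. Origin: at bench height under the hub area, +z up; +x is the direction in which the arm is pushed back (roughly away from the robot). The arm pivots about a pin along y at x = -30, z = 50 between two aluminium cheeks (66 high). Behind it stand the moving jaw (71 high) and the fixed jaw (71 high). The moving jaw opens up to 12 mm as the arm is pushed.
- thumb_bar (a point): The black sprung arm with its red thumb bar; the point is the centre of the red round thumb bar (24 diameter, 56 long, along the clamp's y) at the arm's top, 85 mm from the pivot. At rest the arm leans 0.3 rad towards -x of the clamp and the bar's centre is 131 mm above the bench; pushed back it swings to +x, the bar staying 127 to 135 mm high. Push against its -x side with fingertips reaching about 15 mm below the bar's centre.
- clamp_arm (a joint): Angle of the sprung arm: 0 at rest (forward), growing as it is pushed back; past the click from 0.5 rad, hard stop at 0.78 rad. It springs back if let go. It takes about 8 to 10 N at the bar to start it, 6 to 9 N midway and about 9 to 12 N to hold it at 0.62.
- pawl (a joint): Height in m of the sprung pawl plunger (brass, with yellow cap) on the +y side of the clamp's hub: 0 at rest, rises to about 0.003 as the disc's tooth lifts it near an arm angle of 0.24 rad and drops back to about 0 by 0.5 rad (the click); it stays there for the rest of the travel. Cap top 109 mm above the bench at rest.
- dropper: Bystander: amber dropper bottle, 34 diameter, 85 high, loose; origin at the centre of its underside.
- jar: Bystander: white jar with blue lid, 60 diameter, 75 high, loose; origin at the centre of its underside.
- brush: Bystander: small brush lying on the bench, loose; origin underneath it.
- slidebox: Bystander: blue slide box, 100 by 75 by 35 high, loose; origin at the centre of its underside.
Not all that is in view belongs to the job. Of the things that look like the scanner, take the one that is farthest to the robot's left at the start. There is more than one size of the clamp; the job needs the larger.

How it is judged:
By the outcome, as a careful person would: the job done as asked, in the order asked, and still so for the second after the job is handed in, while the arm keeps its last pose, push and grip.
It also fails if it takes over 61 s, if anything falls off the work surface, if the arm or the gripper's body presses on something with over 40 N, if the wrist force passes 120 N, or if a joint passes its speed limit or range.

## Working session

There is one attempt and no reset: what is moved stays moved. The work goes in short steps, Python scripts to look and compute and a tool call to move; the robot and the scene stay as the last step left them, time stands still between calls to the robot, and variables do not carry over. Pictures are saved under pics/ and viewed, and the job is handed in when it is done.

Besides the shell and the picture viewer there is one more tool, called after "Emit:" by a JSON object that holds its "op" and its "data". arm_command: Moves the arm, as the interface text tells. Shifts and turns lie within -1 to 1; 1 stands for 25 mm of shift or 45 degrees of turn. Its arguments: {"type":"object","properties":{"targets":{"type":"array","items":{"type":"number","minimum":-1,"maximum":1}},"newtons":{"type":"number"}},"required":["targets"]}

```bash
ls; mkdir -p pics; python3 - <<'E'
from bench import *
import cv2
print(read_state())
for n in ["side","top","wrist"]:
    im=camera(n); cv2.imwrite(f"pics/{n}0.png",im[:,:,::-1]); c=calibration(n); print(n,c)
E
```

```text
pics
{'time': 0.0, 'joint_positions': array([ 1.21842759,  0.3328417 , -0.06471758,  1.46094663,  0.02162116,
        1.349891  , -0.08847962]), 'joint_vel': array([-0.00051988, -0.0009358 , -0.00090128, -0.00064191, -0.00086775,
       -0.0006187 ,  0.00173927]), 'joint_torque': array([ 1.66335772e-04, -6.23242593e+01,  2.49880267e-02, -3.89897132e+01,
       -6.12506946e-02,  3.97947198e-02,  1.66585755e-04]), 'ee_pos': array([ 0.20227415, -0.59098689,  0.24377027]), 'eef_rot': array([-0.69740425, -0.11656455,  0.6976212 , -0.11560572]), 'ft_force': array([ 0.03333538, -0.45115991,  0.17029435]), 'torque': array([-0.03090864, -0.01472497,  0.02696987]), 'width': 0.0868944586813419}
side {'camera_matrix': array([[442.65142631,   0.        , 258.8314294 ],
       [  0.        , 442.65142631, 198.49434451],
       [  0.        ,   0.        ,   1.        ]]), 'D': array([-0.14535933,  0.        ,  0.        ,  0.        ,  0.        ]), 'R': array([[ 0.99324175, -0.11533225,  0.01301151],
       [-0.06726467, -0.66336299, -0.74526842],
       [ 0.09458484,  0.73935649, -0.6666376 ]]),
[... 430 characters left out ...]
,  0.02518642, -0.98085776]]), 't': array([0.04546142, 0.52016896, 1.3486067 ])}
wrist {'camera_matrix': array([[290.56825083,   0.        , 251.78787694],
       [  0.        , 290.56825083, 190.70804999],
       [  0.        ,   0.        ,   1.        ]]), 'D': array([-0.07089846,  0.        ,  0.        ,  0.        ,  0.        ]), 'tool_from_camera': array([[ 1.66040736e-04, -2.69612164e-01,  9.62968979e-01,
        -1.39961456e-01],
       [ 9.99999544e-01, -8.60913975e-04, -4.13464554e-04,
        -3.63757143e-04],
       [ 9.40508525e-04,  9.62968608e-01,  2.69611898e-01,
        -7.42792953e-02],
       [ 0.00000000e+00,  0.00000000e+00,  0.00000000e+00,
         1.00000000e+00]])}
```

View pics/top0.png

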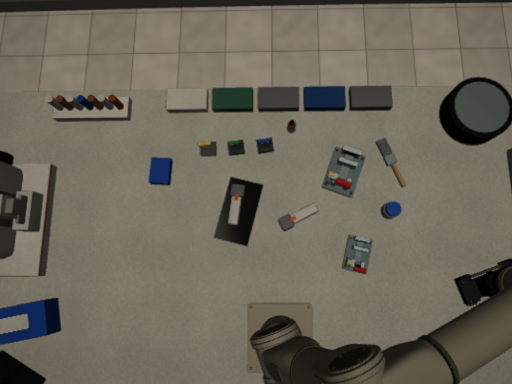

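View pics/side0.png

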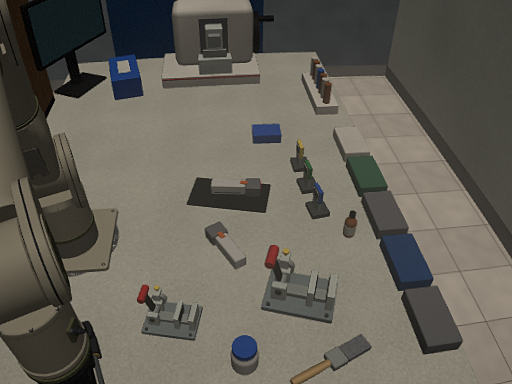

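View pics/wrist0.png

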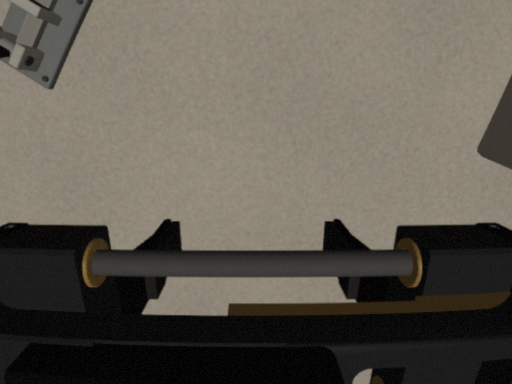

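The scanner candidates in the top view are (236,203), on the mat, and (298,216), off it. Image left is +y, so the one at (236,203) is farthest left. The clamps are at (345,170), which looks larger, and (357,253), smaller. I'll confirm both in an enlarged crop.

```bash
python3 - <<'E'
import cv2,numpy as np
t=cv2.imread("pics/top0.png"); s=cv2.imread("pics/side0.png")
a=cv2.resize(t[125:275,190:390],None,fx=4,fy=4,interpolation=cv2.INTER_CUBIC)
cv2.imwrite("pics/topc.png",a)
b=cv2.resize(s[130:330,180:380],None,fx=3,fy=3,interpolation=cv2.INTER_CUBIC)
cv2.imwrite("pics/sidec.png",b)
E
```

```text
(no output)
```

View pics/topc.png

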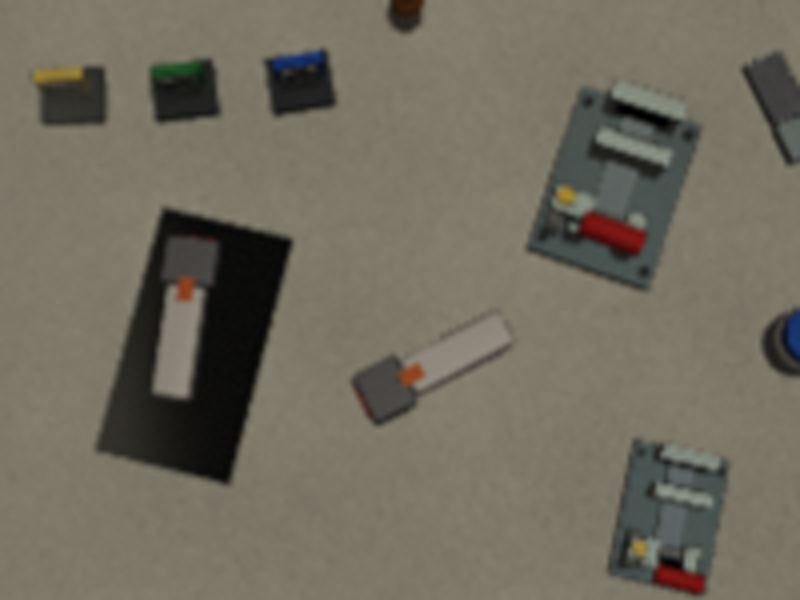

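View pics/sidec.png

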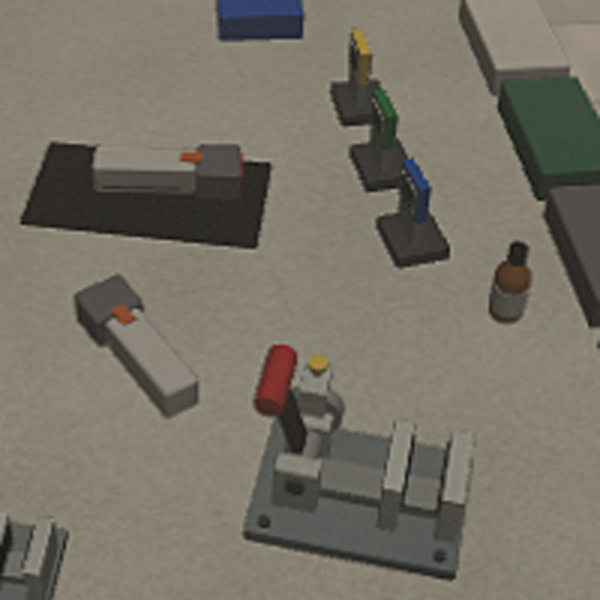

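```bash
cat > h.py <<'E'
from bench import *
import cv2,numpy as np
from scipy.spatial.transform import Rotation as Ro
def cam(n,st=None):
    c=calibration(n);K=c["camera_matrix"];D=c["D"]
    if n=="wrist":
        st=st or read_state();T=np.eye(4);T[:3,:3]=Ro.from_quat(st["eef_rot"]).as_matrix();T[:3,3]=st["ee_pos"]
        T=T@c["tool_from_camera"];R=T[:3,:3].T;t=-R@T[:3,3]
    else: R,t=c["R"],c["t"]
    return K,D,R,t
def rays(C,px):
    K,D,R,t=C
    u=cv2.undistortPoints(np.float64(px).reshape(-1,1,2),K,D).reshape(-1,2)
    d=np.c_[u,np.ones(len(u))]@R; return -R.T@t,d/np.linalg.norm(d,axis=1)[:,None]
def plane(C,px,z):
    o,d=rays(C,px); return o+d*((z-o[2])/d[:,2])[:,None]
def tri(C1,p1,C2,p2):
    o1,d1=rays(C1,[p1]);o2,d2=rays(C2,[p2]);A=np.c_[d1[0],-d2[0]]
    s=np.linalg.lstsq(A,o2-o1,rcond=None)[0];a=o1+s[0]*d1[0];b=o2+s[1]*d2[0]
    return (a+b)/2,np.linalg.norm(a-b)
def proj(C,X):
    K,D,R,t=C; return cv2.projectPoints(np.float64(X).reshape(-1,1,3),cv2.Rodrigues(R)[0],t,K,D)[0].reshape(-1,2)
def blobs(im,lo,hi,roi,amin=20,up=4):
    x0,y0,x1,y1=roi; c=cv2.resize(im[y0:y1,x0:x1],None,fx=up,fy=up,interpolation=cv2.INTER_CUBIC)
    m=cv2.inRange(cv2.cvtColor(c,cv2.COLOR_BGR2HSV),np.array(lo),np.array(hi))
    out=[]
    for k in cv2.findContours(m,cv2.RETR_EXTERNAL,cv2.CHAIN_APPROX_NONE)[0]:
        if cv2.contourArea(k)>amin*up*up:
            f=lambda p:(np.float64(p).reshape(-1,2)+.5)/up-.5+[x0,y0]
            M=cv2.moments(k); out.append(dict(area=cv2.contourArea(k)/up**2,c=f([M['m10']/M['m00'],M['m01']/M['m00']])[0],box=f(cv2.boxPoints(cv2.minAreaRect(k))),k=f(k)))
    return sorted(out,key=lambda b:-b['area'])
E
python3 - <<'E'
from h import *
np.set_printoptions(precision=4,suppress=True)
t=cv2.imread("pics/top0.png"); s=cv2.imread("pics/side0.png")
T=cam("top");S=cam("side")
def show(n,b,C,z):
    for q in b[:3]:
        P=plane(C,q['box'],z); e=[P[1]-P[0],P[2]-P[1]]
        L=max(e,key=np.linalg.norm)
        print(n,'area',q['area'],'px',q['c'],'XY',P.mean(0)[:2],'size',[np.linalg.norm(v) for v in e],'ang',np.degrees(np.arctan2(L[1],L[0])))
# mat: fill incl scanner
b=blobs(t,(0,0,0),(179,255,45),(205,165,275,255),200); show('mat',b,T,.004)
b=blobs(t,(0,0,110),(179,50,255),(222,190,250,230),30); show('handle',b,T,.04)
b=blobs(t,(20,110,80),(35,255,255),(190,130,215,160),3); show('ycas',b,T,.092)
bt=b
bs=blobs(s,(20,110,80),(35,255,255),(285,130,310,170),3); print([ (q['c'],q['area'],q['box']) for q in bs])
b=blobs(t,(0,150,60),(8,255,255),(325,165,360,195),10); show('bar',b,T,.131)
bs=blobs(s,(0,150,60),(8,255,255),(255,235,290,275),10); print([ (q['c'],q['area']) for q in bs]); print(tri(T,b[0]['c'],S,bs[0]['c']))
E
```

```text
mat area 1945.125 px [239.2523 210.2219] XY [0.4483 0.1509] size [np.float64(0.23731232481616626), np.float64(0.12713899507026638)] ang -13.454761158008173
handle area 196.625 px [233.9957 211.007 ] XY [0.4457 0.164 ] size [np.float64(0.1000965489247241), np.float64(0.032157058326709655)] ang -7.4490842074001495
handle area 31.34375 px [223.028  194.5985] XY [0.495  0.2031] size [np.float64(0.015843487741157663), np.float64(0.05260014425068262)] ang -178.92395499614875
ycas area 37.34375 px [204.0194 143.3942] XY [0.6842 0.272 ] size [np.float64(0.046394817157215974), np.float64(0.013807775836479928)] ang -85.67873481994795
[(array([300.3345, 147.8561]), 52.5, array([[296.7564, 139.4917],
       [301.7923, 138.8152],
       [304.2536, 157.1376],
       [299.2176, 157.8141]]))]
bar area 86.8125 px [342.669  182.7178] XY [ 0.525  -0.2207] size [np.float64(0.0215583653086631), np.float64(0.055894950442342245)] ang -111.16286250647259
[(array([272.117 , 254.1831]), 151.875)]
(array([ 0.5243, -0.2197,  0.138 ]), np.float64(0.0017287598039892865))
```

```bash
cat >> h.py <<'E'
def down(yaw,zs=1):
    # tool x down, tool z = zs*(cos yaw, sin yaw)
    z=zs*np.array([np.cos(yaw),np.sin(yaw),0]);x=np.array([0,0,-1.]);return np.c_[x,np.cross(z,x),z]
def delta(pos,R,pr=True):
    st=read_state();R0=Ro.from_quat(st["eef_rot"]).as_matrix()
    rv=Ro.from_matrix(R0.T@R).as_rotvec(); d=np.asarray(pos)-st["ee_pos"]
    print("t",round(st["time"],3),"pos",st["ee_pos"].round(4),"F",st["ft_force"].round(2),"w",round(st["width"],4))
    print("rot units(45)",(rv/(np.pi/4)).round(3)," shift in current tool (25mm)",(R0.T@d/.025).round(3)," in final tool",(R.T@d/.025).round(3))
E
python3 - <<'E'
from h import *
np.set_printoptions(precision=4,suppress=True)
st=read_state();print(Ro.from_quat(st["eef_rot"]).as_matrix())
yaw=np.radians(-7.4)
g=np.array([.4457,.164,0])+.015*np.array([np.cos(yaw),np.sin(yaw),0])
for s in (1,-1): delta([g[0],g[1],.245],down(yaw,s))
E
```

```text
[[-0.0004  0.3238 -0.9461]
 [ 0.001  -0.9461 -0.3238]
 [-1.     -0.001   0.0001]]
t 0.15 pos [ 0.2023 -0.5911  0.244 ] F [ 0.61 -0.41  0.61] w 0.0872
rot units(45) [-3.416 -0.002  0.001]  shift in current tool (25mm) [ -0.017 -25.157 -19.53 ]  in final tool [-0.042 31.206  6.365]
t 0.15 pos [ 0.2023 -0.5911  0.244 ] F [ 0.61 -0.41  0.61] w 0.0872
rot units(45) [0.584 0.    0.001]  shift in current tool (25mm) [ -0.017 -25.157 -19.53 ]  in final tool [ -0.042 -31.206  -6.365]
```

Emit:
{"op": "arm_command", "data": {"targets": [0, 0, 0, 0, -0.77, -0.96, 1, 0, 0, 0, 0, -0.77, -0.96, 1, 0, 0, 0, 0, -0.77, -0.96, 1, 0, 0, 0, 0, -0.77, -0.96, 1, 0, 0, 0, 0, -0.77, -0.96, 1, 0, 0, 0, 0, -0.77, -0.96, 1, 0, 0, 0, 0, -0.77, -0.96, 1, 0, 0, 0, 0, -0.77, -0.96, 1, 0, 0, 0, 0, -0.77, -0.96, 1, 0, 0, 0, 0, -0.77, -0.96, 1, 0, 0, 0, 0, -0.77, -0.96, 1, 0, 0, 0, 0, -0.77, -0.96, 1]}}

```text
time: 1.15
ee_pos: [0.4017, -0.2705, 0.2395]
eef_rot: [-0.696, -0.113, 0.701, -0.11]
ft_force: [0.8, -0.7, 0.7]
width: 0.0868
```

Emit:
{"op": "arm_command", "data": {"targets": [-0.158, 0, 0, 0, 0, 0, 1, -0.158, 0, 0, 0, 0, 0, 1, -0.158, 0, 0, 0, 0, 0, 1, -0.158, 0, 0, 0, 0, 0, 1, -0.158, 0, 0, 0, 0, 0, 1, -0.158, 0, 0, 0, 0, 0, 1, -0.158, 0, 0, 0, 0, 0, 1, -0.158, 0, 0, 0, 0, 0, 1, -0.158, 0, 0, 0, 0, 0, 1, -0.158, 0, 0, 0, 0, 0, 1, -0.158, 0, 0, 0, 0, 0, 1, -0.158, 0, 0, 0, 0, 0, 1]}}

```text
time: 2.15
ee_pos: [0.4054, -0.2602, 0.2377]
eef_rot: [0.433, 0.562, -0.434, 0.555]
ft_force: [0.5, -0.9, 0.5]
width: 0.0871
```

```bash
python3 - <<'E'
from h import *
yaw=np.radians(-7.4)
g=np.array([.4457,.164,0])+.015*np.array([np.cos(yaw),np.sin(yaw),0])
delta([g[0],g[1],.245],down(yaw,1)); print(read_state()["joint_positions"])
E
```

```text
t 2.15 pos [ 0.4054 -0.2602  0.2377] F [ 0.51 -0.88  0.48] w 0.0871
rot units(45) [-1.516 -0.015  0.002]  shift in current tool (25mm) [ -0.215   6.331 -15.814]  in final tool [-2.9200e-01  1.7033e+01  1.5000e-02]
[ 0.86548239  0.05081852 -0.39881031  1.80989979  0.01950088  1.29578883
  0.7125228 ]
```

Emit:
{"op": "arm_command", "data": {"targets": [-0.152, 0, 0, 0, 0, 0, 1, -0.152, 0, 0, 0, 0, 0, 1, -0.152, 0, 0, 0, 0, 0, 1, -0.152, 0, 0, 0, 0, 0, 1, -0.152, 0, 0, 0, 0, 0, 1, -0.152, 0, 0, 0, 0, 0, 1, -0.152, 0, 0, 0, 0, 0, 1, -0.152, 0, 0, 0, 0, 0, 1, -0.152, 0, 0, 0, 0, 0, 1, -0.152, 0, 0, 0, 0, 0, 1]}}

```text
time: 2.98
ee_pos: [0.4037, -0.2594, 0.2357]
eef_rot: [0.027, 0.711, -0.022, 0.702]
ft_force: [-0.2, 0.4, -0.1]
width: 0.0872
```

Emit:
{"op": "arm_command", "data": {"targets": [0, 0, 0, 0, 1, 0, 1, 0, 0, 0, 0, 1, 0, 1, 0, 0, 0, 0, 1, 0, 1, 0, 0, 0, 0, 1, 0, 1, 0, 0, 0, 0, 1, 0, 1, 0, 0, 0, 0, 1, 0, 1, 0, 0, 0, 0, 1, 0, 1, 0, 0, 0, 0, 1, 0, 1, 0, 0, 0, 0, 1, 0, 1, 0, 0, 0, 0, 1, 0, 1, 0, 0, 0, 0, 1, 0, 1, 0, 0, 0, 0, 1, 0, 1]}}

```text
time: 3.98
ee_pos: [0.4198, 0.0479, 0.2357]
eef_rot: [0.026, 0.712, -0.022, 0.701]
ft_force: [1.1, -0.4, 0.2]
width: 0.0873
```

```bash
python3 - <<'E'
from h import *
yaw=np.radians(-7.4)
g=np.array([.4457,.164,0])+.015*np.array([np.cos(yaw),np.sin(yaw),0])
delta([g[0],g[1],.245],down(yaw,1)); print(read_state()["joint_positions"])
E
```

```text
t 3.983 pos [0.4198 0.0479 0.2357] F [ 1.07 -0.44  0.24] w 0.0873
rot units(45) [ 0.077 -0.021 -0.006]  shift in current tool (25mm) [-0.37   4.671  1.306]  in final tool [-0.373  4.74   1.029]
[ 0.61859479 -0.08424951 -0.77741088  1.92349078 -0.07056622  1.29357919
  1.36510255]
```

Emit:
{"op": "arm_command", "data": {"targets": [0.077, -0.02, 0, 0, 0.9, 0.25, 1, 0, 0, 0, 0, 0.9, 0.25, 1, 0, 0, 0, 0, 0.9, 0.25, 1, 0, 0, 0, 0, 0.9, 0.25, 1, 0, 0, 0, 0, 0.7, 0.25, 1, 0, 0, 0, 0, 0, 0, 1, 0, 0, 0, 0, 0, 0, 1]}}

```text
time: 4.57
ee_pos: [0.4629, 0.162, 0.2361]
eef_rot: [0.046, 0.705, -0.043, 0.706]
ft_force: [-0.0, -0.3, -0.7]
width: 0.087
```

```bash
python3 - <<'E'
from h import *
import json
st=read_state();im=camera("wrist"); cv2.imwrite("pics/w1.png",im[:,:,::-1])
json.dump({k:np.asarray(st[k]).tolist() for k in("ee_pos","eef_rot")},open("w1.json","w")); print(st["ee_pos"],st["joint_vel"])
E
```

```text
[0.46292793 0.16197212 0.23605759] [-0.03303121  0.02481705 -0.00901112 -0.01707804  0.01220921 -0.00388597
 -0.02564404]
```

View pics/w1.png

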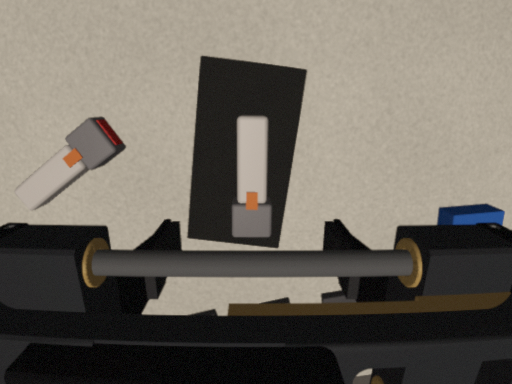

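```bash
cat > m1.py <<'E'
from h import *
import json
np.set_printoptions(precision=4,suppress=True)
st={k:np.array(v) for k,v in json.load(open("w1.json")).items()}
im=cv2.imread("pics/w1.png");W=cam("wrist",st)
def line(P):
    v=cv2.fitLine(np.float32(P),cv2.DIST_L2,0,.01,.01).ravel(); return v
b=blobs(im,(0,0,110),(179,60,255),(225,108,280,205),200)[0]
print(b['area'],b['c'])
hb=plane(W,b['box'],.04);print(hb[:,:2]); 
k=b['k'];K=plane(W,k,.04)[:,:2]
# mid portion side edges
sel=(k[:,1]>125)&(k[:,1]<185)
l=sel&(k[:,0]<252);r=sel&(k[:,0]>=252)
for q in (l,r):
    v=line(K[q]);d=v[:2]*np.sign(v[0]);print('edge dir',np.degrees(np.arctan2(d[1],d[0])),v[2:])
back=plane(W,[[252.5,k[:,1].min()]],.04);print('back',back)
# mat
m=blobs(im,(0,0,0),(179,255,40),(180,50,315,250),500)
for q in m:
  print(q['area']);P=plane(W,q['box'],.004);print(P[:,:2],P.mean(0))
dk=cv2.approxPolyDP(np.float32(m[0]['k']),4,True).reshape(-1,2);print(dk,plane(W,dk,.004)[:,:2])
for x in [(255,'o')]:
  o=blobs(im,(5,150,120),(20,255,255),(235,185,270,215),10)[0];print('orange',o['c'],plane(W,[o['c']],.041))
E
python3 m1.py
```

```text
2398.96875 [251.5894 156.666 ]
[[0.3949 0.1551]
 [0.3992 0.1892]
 [0.5015 0.1775]
 [0.4967 0.1408]]
edge dir -7.8748655 [0.4391 0.1492]
edge dir -7.699918 [0.4435 0.1832]
back [[0.3971 0.1728 0.04  ]]
17479.125
[[0.5463 0.0534]
 [0.3207 0.1214]
 [0.3498 0.2436]
 [0.5831 0.1958]] [0.45   0.1536 0.004 ]
[[202.125  56.375]
 [188.125 235.875]
 [276.625 246.375]
 [304.875  70.125]] [[0.3209 0.1222]
 [0.5475 0.0634]
 [0.5794 0.1844]
 [0.352  0.2427]]
orange [251.4954 200.8993] [[0.4962 0.159  0.041 ]]
```

```bash
python3 - <<'E'
from h import *
t=cv2.imread("pics/top0.png"); s=cv2.imread("pics/side0.png")
a=cv2.resize(t[130:170,190:230],None,fx=10,fy=10,interpolation=cv2.INTER_CUBIC)
b=cv2.resize(s[132:182,280:330],None,fx=8,fy=8,interpolation=cv2.INTER_CUBIC)
cv2.imwrite("pics/cas.png",cv2.convertScaleAbs(np.hstack([a,b]),alpha=1.6))
E
```

```text
(no output)
```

View pics/cas.png

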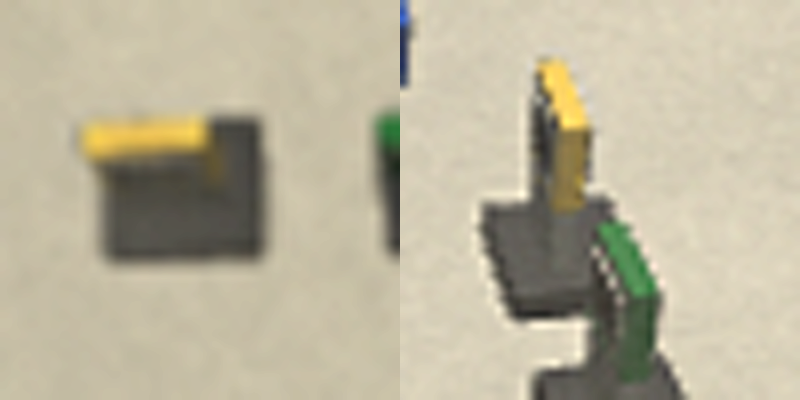

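Emit:
{"op": "arm_command", "data": {"targets": [0, 0, 0, -0.1, 0.9, 0.9, 1, 0, 0, 0, 0, 0.9, 0.9, 1, 0, 0, 0, 0, 0.9, 0.9, 1, 0, 0, 0, 0, 0.9, 0.9, 1, 0, 0, 0, 0, 0.6, 0.7, 1, 0, 0, 0, 0, 0, 0, 1, 0, 0, 0, 0, 0, 0, 1, 0, 0, 0, 0, 0, 0, 1]}}

```text
time: 5.28
ee_pos: [0.5875, 0.2433, 0.2359]
eef_rot: [0.046, 0.705, -0.053, 0.706]
ft_force: [-0.4, 0.1, -0.3]
width: 0.0868
```

```bash
python3 - <<'E'
from h import *
import json
st=read_state();im=camera("wrist"); cv2.imwrite("pics/w2.png",im[:,:,::-1])
json.dump({k:np.asarray(st[k]).tolist() for k in("ee_pos","eef_rot")},open("w2.json","w")); print(st["ee_pos"],st["joint_vel"])
E
```

```text
[0.5875445  0.24326703 0.23591914] [ 0.01649267 -0.00729721 -0.00539651  0.01194572 -0.00386068  0.00655883
  0.0059405 ]
```

View pics/w2.png

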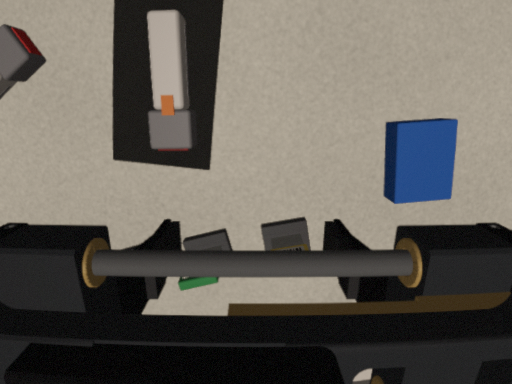

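Emit:
{"op": "arm_command", "data": {"targets": [0, 0, 0, 0, 0.3, 1, 1, 0, 0, 0, 0, 0.3, 1, 1, 0, 0, 0, 0, 0.3, 1, 1, 0, 0, 0, 0, 0.2, 0.7, 1, 0, 0, 0, 0, 0, 0, 1, 0, 0, 0, 0, 0, 0, 1, 0, 0, 0, 0, 0, 0, 1]}}

```text
time: 5.92
ee_pos: [0.6828, 0.2495, 0.2402]
eef_rot: [0.045, 0.703, -0.056, 0.707]
ft_force: [0.4, 0.3, 0.5]
width: 0.0867
```

```bash
python3 - <<'E'
from h import *
import json
st=read_state();im=camera("wrist"); cv2.imwrite("pics/w3.png",im[:,:,::-1])
json.dump({k:np.asarray(st[k]).tolist() for k in("ee_pos","eef_rot")},open("w3.json","w")); print(st["ee_pos"],st["joint_vel"])
E
```

```text
[0.68284346 0.2495153  0.24021546] [ 0.0160067  -0.02234405 -0.00859195  0.01999497 -0.00710744 -0.00016167
  0.00090722]
```

View pics/w3.png

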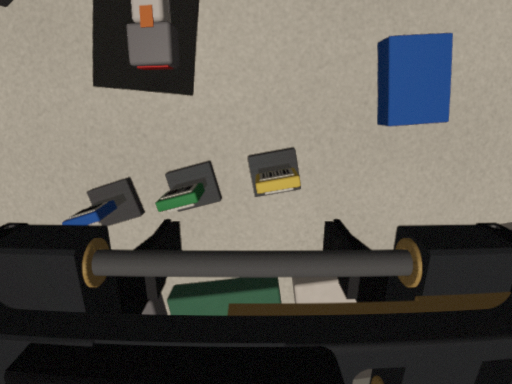

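```bash
python3 - <<'E'
from h import *
import json
np.set_printoptions(precision=4,suppress=True)
st={k:np.array(v) for k,v in json.load(open("w3.json")).items()}
im=cv2.imread("pics/w3.png");W=cam("wrist",st)
c=cv2.resize(im[135:210,235:315],None,fx=8,fy=8,interpolation=cv2.INTER_CUBIC)
cv2.imwrite("pics/w3c.png",cv2.convertScaleAbs(c,alpha=1.4))
b=blobs(im,(18,110,100),(35,255,255),(240,140,310,205),20)
for q in b: P=plane(W,q['box'],.092);print(q['area'],q['c'],q['box'].tolist(),P[:,:2].tolist(),P.mean(0))
# bottom/back edge line via contour
E
```

```text
498.3125 [277.5278 183.8939] [[254.3198947906494, 181.71321487426758], [298.61197662353516, 174.12894821166992], [300.7113571166992, 186.38932418823242], [256.41927337646484, 193.97359085083008]] [[0.6816179892264265, 0.2505506784223757], [0.6800518444217414, 0.29612029023003805], [0.6931731071336665, 0.29695782204979904], [0.6948618639941737, 0.25084627936589243]] [0.6874 0.2736 0.092 ]
```

View pics/w3c.png

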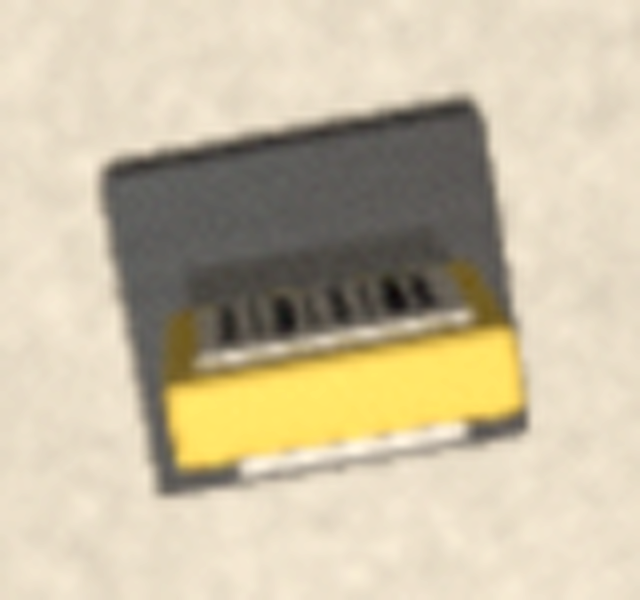

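```bash
python3 - <<'E'
from h import *
import json
np.set_printoptions(precision=4,suppress=True)
st={k:np.array(v) for k,v in json.load(open("w3.json")).items()}
W=cam("wrist",st)
p=np.array([(168,380),(515,322),(523,415),(180,470)])/8+[235,135]-.44
P=plane(W,p,.092)[:,:2];print(P)
for a,b in((0,1),(3,2)): d=P[b]-P[a];print(np.linalg.norm(d),'normal yaw',np.degrees(np.arctan2(d[1],d[0]))-90)
q=np.array([(105,165),(475,97),(525,432),(160,492)])/8+[235,135]-.44  # base
B=plane(W,q,.006)[:,:2];print(B)
for a,b in((0,1),(3,2)): d=B[b]-B[a];print(np.linalg.norm(d),'yaw',np.degrees(np.arctan2(d[1],d[0]))-90)
# label lower part: top edge left/right
l=np.array([(195,362),(470,315)])/8+[235,135]-.44
L=plane(W,l,.085)[:,:2];print('lab',L,L.mean(0)); d=L[1]-L[0];print(np.linalg.norm(d),np.degrees(np.arctan2(d[1],d[0]))-90)
# cross-check w1 with top cam for same corners
T=cam("top");t=np.array([(82,122),(208,120),(210,150),(90,160)])/10+[190,130]-.45
print(plane(T,t,.092)[:,:2])
print(proj(T,np.c_[P,[.092]*4]),t)
E
```

```text
[[0.6822 0.2518]
 [0.6808 0.2964]
 [0.6931 0.2962]
 [0.6942 0.2516]]
0.04464091553943796 normal yaw 1.7401809908349577
0.04457650922298155 normal yaw 1.4598980469597933
[[0.667  0.2434]
 [0.6644 0.3038]
 [0.7211 0.3062]
 [0.723  0.2444]]
0.06046444921292323 yaw 2.392682749975876
0.06181915251506408 yaw 1.7185948633203196
lab [[0.682  0.2553]
 [0.6808 0.2915]] [0.6814 0.2734]
0.03620494448475058 1.938436268111701
[[0.691  0.2958]
 [0.6913 0.2493]
 [0.6798 0.2482]
 [0.6764 0.2923]]
[[209.6094 143.9366]
 [197.498  144.4195]
 [197.6682 141.2102]
 [209.7415 140.7831]] [[197.75 141.75]
 [210.35 141.55]
 [210.55 144.55]
 [198.55 145.55]]
```

```bash
python3 - <<'E'
from h import *
delta([.4615,.164,.10],down(np.radians(-7.8)))
E
```

```text
t 5.967 pos [0.6827 0.2496 0.2405] F [ 0.17  0.38 -0.06] w 0.087
rot units(45) [-0.009  0.009  0.02 ]  shift in current tool (25mm) [ 5.633 -4.565 -8.304]  in final tool [ 5.618 -4.591 -8.3  ]
```

Emit:
{"op": "arm_command", "data": {"targets": [0, 0, 0, 0.3, -0.46, -0.9, 1, 0, 0, 0, 0.4, -0.46, -0.9, 1, 0, 0, 0, 0.5, -0.46, -0.9, 1, 0, 0, 0, 0.6, -0.46, -0.9, 1, 0, 0, 0, 0.6, -0.46, -0.9, 1, 0, 0, 0, 0.6, -0.46, -0.9, 1, 0, 0, 0, 0.6, -0.46, -0.9, 1, 0, 0, 0, 0.6, -0.46, -0.9, 1, 0, 0, 0, 0.6, -0.46, -0.7, 1, 0, 0, 0, 0.5, -0.3, -0.5, 1, 0, 0, 0, 0, 0, 0, 1, 0, 0, 0, 0, 0, 0, 1]}}

```text
time: 6.97
ee_pos: [0.438, 0.1568, 0.1028]
eef_rot: [0.042, 0.701, -0.063, 0.71]
ft_force: [0.2, 0.2, 1.0]
width: 0.0869
```

```bash
python3 - <<'E'
from h import *
delta([.4615,.164,.030],down(np.radians(-7.8)))
E
```

```text
t 6.967 pos [0.438  0.1568 0.1028] F [0.24 0.24 1.03] w 0.0869
rot units(45) [-0.015  0.019  0.037]  shift in current tool (25mm) [2.911 0.507 0.843]  in final tool [2.911 0.412 0.892]
```

Emit:
{"op": "arm_command", "data": {"targets": [-0.015, 0.019, 0.037, 0.3, 0.25, 0.45, 1, 0, 0, 0, 0.5, 0.2, 0.45, 1, 0, 0, 0, 0.5, 0, 0, 1, 0, 0, 0, 0, 0, 0, 1, 0, 0, 0, 0, 0, 0, 1]}}

```text
time: 7.38
ee_pos: [0.4656, 0.1656, 0.0728]
eef_rot: [0.048, 0.703, -0.048, 0.708]
ft_force: [0.4, -0.7, 0.3]
width: 0.0874
```

```bash
python3 - <<'E'
from h import *
delta([.4615,.164,.030],down(np.radians(-7.8)))
st=read_state();im=camera("wrist"); cv2.imwrite("pics/w4.png",im[:,:,::-1])
W=cam("wrist",st);d=np.array([np.cos(-.136),np.sin(-.136),0]);n=np.array([-d[1],d[0],0]);o=np.array([.4665,.1633,.04])
print(proj(W,[o-.07*d-.018*n,o-.07*d+.018*n,o+.035*d-.018*n,o+.035*d+.018*n]))
E
```

```text
t 7.383 pos [0.4656 0.1656 0.0728] F [ 0.39 -0.72  0.27] w 0.0874
rot units(45) [ 0.     0.008 -0.001]  shift in current tool (25mm) [ 1.712 -0.086 -0.163]  in final tool [ 1.713 -0.084 -0.152]
[[216.03057545 118.15630612]
 [278.25729429 118.0615488 ]
 [221.51142567 277.31709153]
 [274.43356276 277.26394525]]
```

View pics/w4.png

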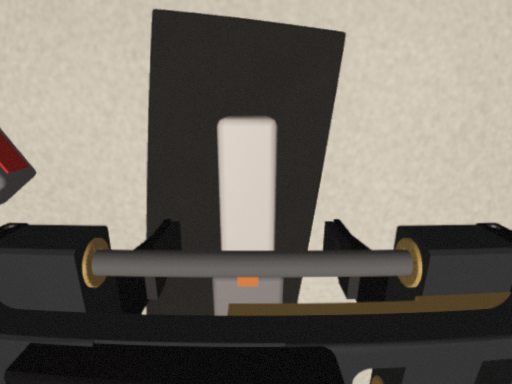

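The predicted handle outline (columns 216–278, back edge at row 118) matches what the picture shows (218–276, row 117). The handle lies centred between the fingers, so I'll descend.

Emit:
{"op": "arm_command", "data": {"targets": [0, 0, 0, 0.5, -0.08, -0.15, 1, 0, 0, 0, 0.5, 0, 0, 1, 0, 0, 0, 0.4, 0, 0, 1, 0, 0, 0, 0.15, 0, 0, 1, 0, 0, 0, 0, 0, 0, 1, 0, 0, 0, 0, 0, 0, 1]}}

```text
time: 7.93
ee_pos: [0.462, 0.1648, 0.0341]
eef_rot: [0.048, 0.702, -0.048, 0.709]
ft_force: [0.3, -0.5, -0.0]
width: 0.0872
```

```bash
python3 - <<'E'
from h import *
delta([.4615,.164,.030],down(np.radians(-7.8)))
E
```

```text
t 7.933 pos [0.462  0.1648 0.0341] F [ 0.34 -0.47 -0.05] w 0.0872
rot units(45) [ 0.002  0.012 -0.001]  shift in current tool (25mm) [ 0.165 -0.035 -0.018]  in final tool [ 0.166 -0.035 -0.017]
```

Emit:
{"op": "arm_command", "data": {"targets": [0, 0.012, 0, 0.16, -0.03, 0, 1, 0, 0, 0, 0, 0, 0, 0.3, 0, 0, 0, 0, 0, 0, 0.3, 0, 0, 0, 0, 0, 0, 0.3, 0, 0, 0, 0, 0, 0, 0.3, 0, 0, 0, 0, 0, 0, 0.3, 0, 0, 0, 0, 0, 0, 0.3, 0, 0, 0, 0, 0, 0, 0.3, 0, 0, 0, 0, 0, 0, 0.3], "newtons": 25}}

```text
time: 8.68
ee_pos: [0.4633, 0.1644, 0.0314]
eef_rot: [0.048, 0.705, -0.047, 0.706]
ft_force: [0.6, -0.4, 0.3]
width: 0.0413
```

Emit:
{"op": "arm_command", "data": {"targets": [0, 0, 0, 0, 0, 0, 0.2, 0, 0, 0, 0, 0, 0, 0.2, 0, 0, 0, 0, 0, 0, 0.2, 0, 0, 0, 0, 0, 0, 0.2], "newtons": 25}}

```text
time: 9.02
ee_pos: [0.4632, 0.1643, 0.0314]
eef_rot: [0.048, 0.705, -0.047, 0.706]
ft_force: [0.5, 1.1, -0.2]
width: 0.036
```

```bash
python3 - <<'E'
from h import *
delta([.495,.267,.12],down(np.radians(1.8)))
E
```

```text
t 9.017 pos [0.4632 0.1643 0.0314] F [ 0.5   1.09 -0.21] w 0.036
rot units(45) [-0.212  0.002 -0.002]  shift in current tool (25mm) [-3.536  4.246  0.711]  in final tool [-3.543  4.065  1.399]
```

Emit:
{"op": "arm_command", "data": {"targets": [0, 0, 0, -0.3, 0, 0, 0.2, 0, 0, 0, -0.6, 0, 0, 0.2, 0, 0, 0, -0.7, 0, 0, 0.2, 0, 0, 0, -0.5, 0, 0, 0.2, -0.1, 0, 0, -0.2, 0, 0, 0.2, -0.11, 0, 0, 0, 0.3, 0.1, 0.2, 0, 0, 0, 0, 0.7, 0.25, 0.2, 0, 0, 0, 0, 0.8, 0.3, 0.2, 0, 0, 0, 0, 0.8, 0.3, 0.2, 0, 0, 0, 0, 0.7, 0.25, 0.2, 0, 0, 0, 0, 0.3, 0.1, 0.2, 0, 0, 0, 0, 0, 0, 0.2]}}

```text
time: 10.02
ee_pos: [0.4937, 0.2563, 0.0958]
eef_rot: [-0.013, 0.707, 0.012, 0.707]
ft_force: [-0.4, -0.2, -0.7]
width: 0.036
```

```bash
python3 - <<'E'
from h import *
delta([.4967,.2674,.0794],down(np.radians(1.8)))
E
```

```text
t 10.017 pos [0.4937 0.2563 0.0958] F [-0.39 -0.23 -0.66] w 0.036
rot units(45) [0.004 0.001 0.002]  shift in current tool (25mm) [0.655 0.442 0.136]  in final tool [0.656 0.441 0.135]
```

Emit:
{"op": "arm_command", "data": {"targets": [0, 0, 0, 0.25, 0.22, 0.07, 0.2, 0, 0, 0, 0.25, 0.2, 0.06, 0.2, 0, 0, 0, 0.15, 0, 0, 0.2, 0, 0, 0, 0, 0, 0, 0.2, 0, 0, 0, 0, 0, 0, 0.2]}}

```text
time: 10.43
ee_pos: [0.4963, 0.2643, 0.0774]
eef_rot: [-0.013, 0.707, 0.01, 0.707]
ft_force: [-0.2, -0.1, -1.0]
width: 0.036
```

```bash
python3 - <<'E'
from h import *
delta([.4967,.2674,.0794],down(np.radians(1.8)))
for n in("top","side"):
    im=camera(n)[:,:,::-1]; cv2.imwrite(f"pics/{n}5.png",im)
    x0,y0,w,h=(185,125,100,75) if n=="top" else(190,110,160,120)
    cv2.imwrite(f"pics/{n}5c.png",cv2.convertScaleAbs(cv2.resize(im[y0:y0+h,x0:x0+w],(640,480),interpolation=cv2.INTER_CUBIC),alpha=1.4))
E
```

```text
t 10.433 pos [0.4963 0.2643 0.0774] F [-0.21 -0.06 -1.03] w 0.036
rot units(45) [ 0.002 -0.001  0.005]  shift in current tool (25mm) [-0.082  0.122  0.021]  in final tool [-0.081  0.122  0.021]
```

View pics/top5c.png

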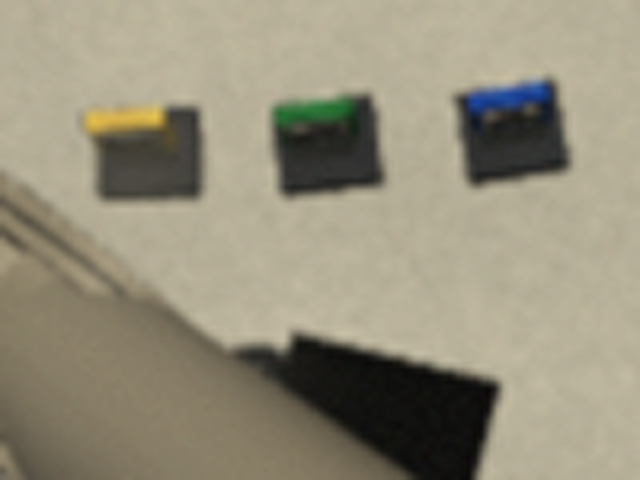

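View pics/side5c.png

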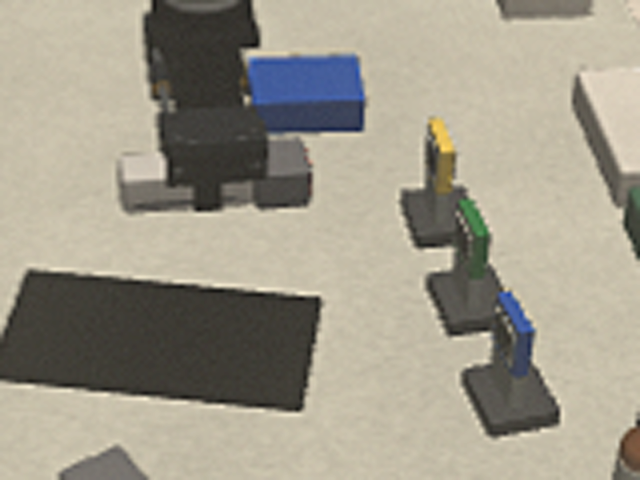

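Emit:
{"op": "arm_command", "data": {"targets": [0, 0, 0, -0.08, 0.12, 0.02, 0.2, 0, 0, 0, 0, 0, 0, 0.2, 0, 0, 0, 0, 0, 0, 0.2]}}

```text
time: 10.78
ee_pos: [0.4972, 0.2668, 0.0803]
eef_rot: [-0.013, 0.707, 0.01, 0.707]
ft_force: [0.8, -0.1, -2.3]
width: 0.0359
```

```bash
python3 - <<'E'
from h import *
delta([.4967,.2674,.0794],down(np.radians(1.8)))
st=read_state();S=cam("side");R=Ro.from_quat(st["eef_rot"]).as_matrix();p=st["ee_pos"]
f=R[:,2];l=R[:,1];u=-R[:,0];w=p+.0833*f-.0094*u
print('window',w,'to label',[.6805,.273,.07]-w)
im=camera("side")[:,:,::-1];cv2.imwrite("pics/side6.png",im)
for n,q in dict(FR=w-.025*l+.018*u,FRb=w-.025*l-.018*u,backR=w-.15*f-.018*l+.018*u,backRb=w-.15*f-.018*l-.018*u).items(): print(n,((proj(S,q)[0]-[190,110])*4).round(0),"crop px")
cv2.imwrite("pics/side6c.png",cv2.convertScaleAbs(cv2.resize(im[110:230,190:350],(640,480),interpolation=cv2.INTER_CUBIC),alpha=1.4))
E
```

```text
t 10.783 pos [0.4972 0.2668 0.0803] F [ 0.84 -0.11 -2.3 ] w 0.0359
rot units(45) [-0.     0.     0.005]  shift in current tool (25mm) [ 0.035  0.023 -0.02 ]  in final tool [ 0.036  0.023 -0.02 ]
window [0.58048218 0.26940512 0.07090484] to label [ 0.10001782  0.00359488 -0.00090484]
FR [316. 163.] crop px
FRb [315. 200.] crop px
backR [123. 173.] crop px
backRb [125. 210.] crop px
```

View pics/side6c.png

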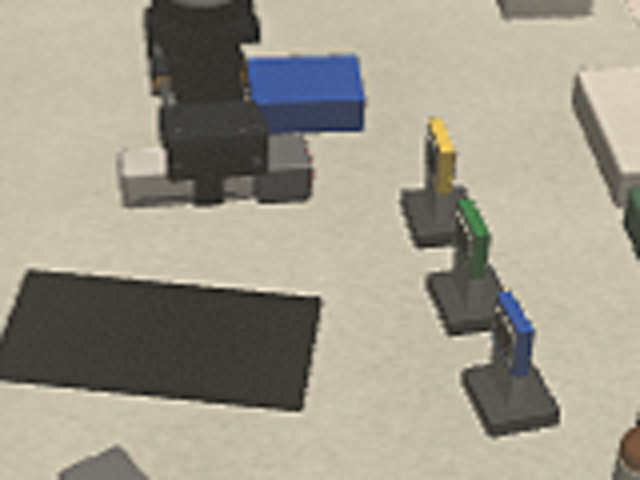

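Projected and seen outlines agree within a few millimetres, with the window 100 mm from the label, about 0.5 mm off axis and level. Now I'll hold it there.

Emit:
{"op": "arm_command", "data": {"targets": [0, 0, 0, 0, 0, 0, 0.2, 0, 0, 0, 0, 0, 0, 0.2, 0, 0, 0, 0, 0, 0, 0.2, 0, 0, 0, 0, 0, 0, 0.2, 0, 0, 0, 0, 0, 0, 0.2, 0, 0, 0, 0, 0, 0, 0.2, 0, 0, 0, 0, 0, 0, 0.2, 0, 0, 0, 0, 0, 0, 0.2, 0, 0, 0, 0, 0, 0, 0.2, 0, 0, 0, 0, 0, 0, 0.2, 0, 0, 0, 0, 0, 0, 0.2, 0, 0, 0, 0, 0, 0, 0.2]}}

```text
time: 11.83
ee_pos: [0.4974, 0.2669, 0.0806]
eef_rot: [-0.012, 0.707, 0.01, 0.707]
ft_force: [0.4, -0.2, -1.0]
width: 0.0357
```

Emit:
{"op": "arm_command", "data": {"targets": [0, 0, 0, 0, 0, 0, 0.2, 0, 0, 0, 0, 0, 0, 0.2, 0, 0, 0, 0, 0, 0, 0.2, 0, 0, 0, 0, 0, 0, 0.2, 0, 0, 0, 0, 0, 0, 0.2, 0, 0, 0, 0, 0, 0, 0.2, 0, 0, 0, 0, 0, 0, 0.2, 0, 0, 0, 0, 0, 0, 0.2, 0, 0, 0, 0, 0, 0, 0.2, 0, 0, 0, 0, 0, 0, 0.2, 0, 0, 0, 0, 0, 0, 0.2, 0, 0, 0, 0, 0, 0, 0.2]}}

```text
time: 12.83
ee_pos: [0.4973, 0.267, 0.0806]
eef_rot: [-0.013, 0.707, 0.01, 0.707]
ft_force: [-0.2, 0.7, -1.1]
width: 0.0356
```

Emit:
{"op": "arm_command", "data": {"targets": [0, 0, 0, 0, 0, 0, 0.2, 0, 0, 0, 0, 0, 0, 0.2, 0, 0, 0, 0, 0, 0, 0.2, 0, 0, 0, 0, 0, 0, 0.2, 0, 0, 0, 0, 0, 0, 0.2, 0, 0, 0, 0, 0, 0, 0.2, 0, 0, 0, 0, 0, 0, 0.2, 0, 0, 0, 0, 0, 0, 0.2]}}

```text
time: 13.5
ee_pos: [0.4973, 0.267, 0.0806]
eef_rot: [-0.013, 0.707, 0.01, 0.707]
ft_force: [-0.0, 0.1, -1.1]
width: 0.0359
```

```bash
python3 - <<'E'
from h import *
delta([.4967,.2674,.0794],down(np.radians(1.8)))
# place: origin at mat centre minus 2mm along x ; tcp is 3.3mm behind origin
y=np.radians(-14.2);f=np.array([np.cos(y),np.sin(y),0]);m=np.array([.4495,.1525,0])
o=m-.002*f;t=o-.0033*f;print(t)
delta([t[0],t[1],.085],down(y))
E
```

```text
t 13.5 pos [0.4973 0.267  0.0806] F [-0.04  0.1  -1.15] w 0.0359
rot units(45) [0.    0.001 0.005]  shift in current tool (25mm) [ 0.048  0.019 -0.025]  in final tool [ 0.048  0.019 -0.025]
[0.44436194 0.15380013 0.        ]
t 13.5 pos [0.4973 0.267  0.0806] F [-0.04  0.1  -1.15] w 0.0359
rot units(45) [0.356 0.002 0.005]  shift in current tool (25mm) [-0.16  -4.458 -2.261]  in final tool [-0.176 -4.908 -0.944]
```

Emit:
{"op": "arm_command", "data": {"targets": [0.12, 0, 0, -0.1, 0, 0, 0.2, 0.12, 0, 0, -0.05, 0, 0, 0.2, 0.116, 0, 0, 0, -0.3, 0, 0.2, 0, 0, 0, 0, -0.7, -0.15, 0.2, 0, 0, 0, 0, -0.9, -0.2, 0.2, 0, 0, 0, 0, -0.9, -0.2, 0.2, 0, 0, 0, 0, -0.9, -0.2, 0.2, 0, 0, 0, 0, -0.6, -0.1, 0.2, 0, 0, 0, 0, -0.3, 0, 0.2, 0, 0, 0, 0, 0, 0, 0.2, 0, 0, 0, 0, 0, 0, 0.2]}}

```text
time: 14.42
ee_pos: [0.4456, 0.1588, 0.0845]
eef_rot: [0.091, 0.7, -0.093, 0.702]
ft_force: [0.3, 0.4, -0.7]
width: 0.0359
```

```bash
python3 - <<'E'
from h import *
delta([.4444,.1538,.0318],down(np.radians(-14.2)))
E
```

```text
t 14.417 pos [0.4456 0.1588 0.0845] F [ 0.32  0.42 -0.72] w 0.0359
rot units(45) [-0.017  0.003  0.002]  shift in current tool (25mm) [ 2.11e+00 -2.01e-01 -1.00e-03]  in final tool [ 2.11e+00 -2.05e-01  1.00e-03]
```

Emit:
{"op": "arm_command", "data": {"targets": [-0.017, 0, 0, 0.4, -0.2, 0, 0.2, 0, 0, 0, 0.5, 0, 0, 0.2, 0, 0, 0, 0.5, 0, 0, 0.2, 0, 0, 0, 0.3, 0, 0, 0.2, 0, 0, 0, 0.15, 0, 0, 0.2, 0, 0, 0, 0, 0, 0, 0.2, 0, 0, 0, 0, 0, 0, 0.2]}}

```text
time: 15.0
ee_pos: [0.4448, 0.1585, 0.0325]
eef_rot: [0.085, 0.702, -0.084, 0.702]
ft_force: [-0.8, 0.0, -2.6]
width: 0.0358
```

```bash
python3 - <<'E'
from h import *
delta([.4444,.1538,.0318],down(np.radians(-14.2)))
E
```

```text
t 15.0 pos [0.4448 0.1585 0.0325] F [-0.78  0.01 -2.56] w 0.0358
rot units(45) [ 0.01  -0.    -0.002]  shift in current tool (25mm) [ 0.027 -0.185  0.029]  in final tool [ 0.027 -0.185  0.03 ]
```

Emit:
{"op": "arm_command", "data": {"targets": [0, 0, 0, -0.05, -0.22, 0.02, 0.2, 0, 0, 0, 0, 0, 0, 0.2, 0, 0, 0, 0, 0, 0, 0.2]}}

```text
time: 15.25
ee_pos: [0.4442, 0.1532, 0.0344]
eef_rot: [0.085, 0.702, -0.084, 0.702]
ft_force: [-1.1, 0.9, -2.6]
width: 0.0356
```

```bash
python3 - <<'E'
from h import *
delta([.4444,.1538,.0316],down(np.radians(-14.2)))
E
```

```text
t 15.25 pos [0.4442 0.1532 0.0344] F [-1.1   0.92 -2.58] w 0.0356
rot units(45) [ 0.011  0.    -0.003]  shift in current tool (25mm) [0.111 0.024 0.001]  in final tool [0.111 0.025 0.001]
```

Emit:
{"op": "arm_command", "data": {"targets": [0, 0, 0, 0.08, 0, 0, 0.2, 0, 0, 0, 0.04, 0, 0, 0.2, 0, 0, 0, 0, 0, 0, 0.2, 0, 0, 0, 0, 0, 0, 0.2]}}

```text
time: 15.58
ee_pos: [0.4452, 0.1528, 0.0322]
eef_rot: [0.086, 0.701, -0.084, 0.703]
ft_force: [-0.7, -0.7, -1.7]
width: 0.0359
```

Emit:
{"op": "arm_command", "data": {"targets": [0, 0, 0, 0, 0, 0, 0.7, 0, 0, 0, 0, 0, 0, 0.8, 0, 0, 0, 0, 0, 0, 0.8, 0, 0, 0, 0, 0, 0, 0.8, 0, 0, 0, 0, 0, 0, 0.8, 0, 0, 0, 0, 0, 0, 0.8]}}

```text
time: 16.08
ee_pos: [0.446, 0.1533, 0.0329]
eef_rot: [0.086, 0.7, -0.084, 0.704]
ft_force: [-0.4, 0.5, -0.8]
width: 0.066
```

Now I'll lift clear and look.

Emit:
{"op": "arm_command", "data": {"targets": [0, 0, 0, -0.3, 0, 0, 0.8, 0, 0, 0, -0.6, 0, 0, 0.8, 0, 0, 0, -0.9, 0, 0, 0.8, 0, 0, 0, -1, 0, 0, 0.8, 0, 0, 0, -1, 0, 0, 0.8, 0, 0, 0, -1, 0, 0, 0.8, 0, 0, 0, -1, 0, 0, 0.8, 0, 0, 0, -1, 0, 0, 0.8, 0, 0, 0, -0.7, 0, 0, 0.8, 0, 0, 0, -0.3, 0, 0, 0.8, 0, 0, 0, 0, 0, 0, 0.8, 0, 0, 0, 0, 0, 0, 0.8]}}

```text
time: 17.08
ee_pos: [0.4424, 0.1549, 0.2407]
eef_rot: [0.084, 0.701, -0.082, 0.703]
ft_force: [0.3, -0.4, -0.8]
width: 0.0696
```

```bash
python3 - <<'E'
from h import *
import json
st=read_state();im=camera("wrist"); cv2.imwrite("pics/w7.png",im[:,:,::-1])
json.dump({k:np.asarray(st[k]).tolist() for k in("ee_pos","eef_rot")},open("w7.json","w")); print(st["ee_pos"],st["joint_positions"])
E
```

```text
[0.44243338 0.15486046 0.24067435] [ 0.52908182  0.04600255 -0.96824506  1.82377879  0.03835516  1.28735142
  0.88688199]
```

View pics/w7.png

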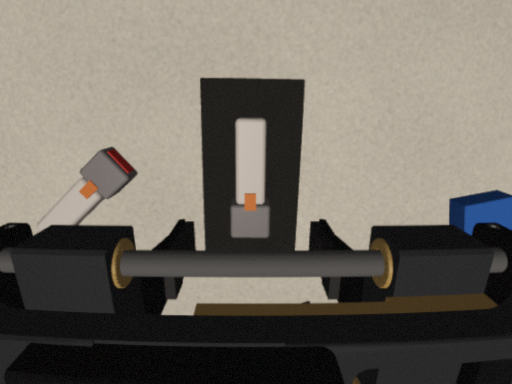

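Emit:
{"op": "arm_command", "data": {"targets": [0, 0, 0, -0.3, -0.9, 0.3, 0, 0, 0, 0, -0.3, -1, 0.35, 0, 0, 0, 0, 0, -1, 0.35, 0, 0, 0, 0, 0, -1, 0.35, 0, 0, 0, 0, 0, -1, 0.35, 0, 0, 0, 0, 0, -1, 0.35, 0, 0, 0, 0, 0, -1, 0.35, 0, 0, 0, 0, 0, -1, 0.35, 0, 0, 0, 0, 0, -1, 0.35, 0, 0, 0, 0, 0, -1, 0.35, 0, 0, 0, 0, 0, -1, 0.35, 0, 0, 0, 0, 0, -1, 0.35, 0]}}

```text
time: 18.13
ee_pos: [0.4688, -0.1654, 0.2366]
eef_rot: [0.08, 0.711, -0.075, 0.695]
ft_force: [0.5, -0.7, 1.0]
width: 0.0024
```

Emit:
{"op": "arm_command", "data": {"targets": [0, 0, 0, 0, -0.8, 0.2, 0, 0, 0, 0, 0, -0.3, 0, 0, 0, 0, 0, 0, 0, 0, 0, 0, 0, 0, 0, 0, 0, 0, 0, 0, 0, 0, 0, 0, 0]}}

```text
time: 18.55
ee_pos: [0.4644, -0.1977, 0.2288]
eef_rot: [0.084, 0.714, -0.075, 0.691]
ft_force: [-0.2, -0.5, -0.2]
width: 0.0004
```

```bash
python3 - <<'E'
from h import *
import json
np.set_printoptions(precision=4,suppress=True)
st=read_state();im=camera("wrist"); cv2.imwrite("pics/w8.png",im[:,:,::-1])
json.dump({k:np.asarray(st[k]).tolist() for k in("ee_pos","eef_rot")},open("w8.json","w")); print(st["ee_pos"],st["width"],st["joint_positions"])
# scanner check from w7
st={k:np.array(v) for k,v in json.load(open("w7.json")).items()};W=cam("wrist",st)
print('scanner back',plane(W,[[251,118]],.04),'mat back L,R',plane(W,[[202,79],[303,80]],.004),'axis front',plane(W,[[250,236]],.04))
t=camera("top")[:,:,::-1];cv2.imwrite("pics/top8.png",t)
b=blobs(t,(0,0,0),(179,255,45),(205,165,275,255),200)[0];T=cam("top");print('mat top',plane(T,b['box'],.004).mean(0))
b=blobs(t,(0,0,110),(179,50,255),(222,185,260,235),100)[0];P=plane(T,b['box'],.04);print('handle',P.mean(0),P[:,:2])
E
```

```text
[ 0.4644 -0.1977  0.2288] 0.00044242249587382013 [ 0.8854  0.152  -0.6191  1.74    0.0831  1.3138  1.5927]
scanner back [[0.3805 0.1702 0.04  ]] mat back L,R [[0.3217 0.1225 0.004 ]
 [0.3517 0.243  0.004 ]] axis front [[0.5226 0.1346 0.04  ]]
mat top [0.4483 0.1509 0.004 ]
handle [0.4286 0.1554 0.04  ] [[0.3838 0.183 ]
 [0.4818 0.1593]
 [0.4734 0.1275]
 [0.3756 0.1516]]
```

View pics/w8.png

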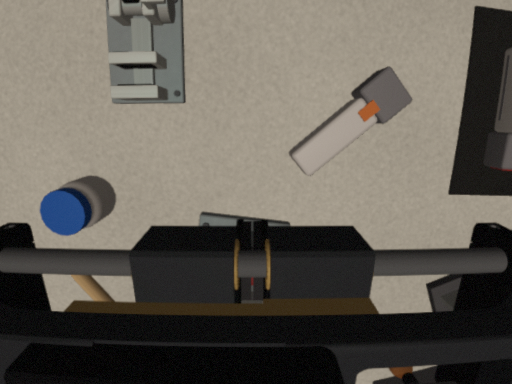

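View pics/top8.png

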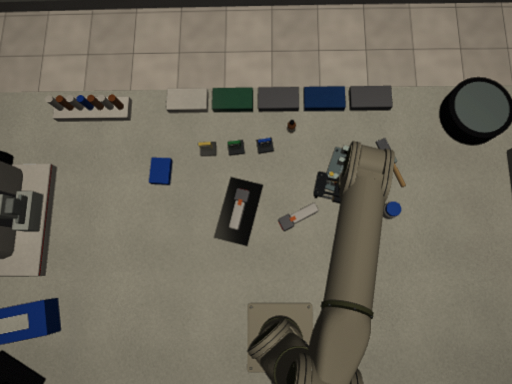

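```bash
python3 - <<'E'
from h import *
import json
np.set_printoptions(precision=4,suppress=True)
T=cam("top");S=cam("side")
q=np.array([(585,88),(700,125),(648,290),(528,250)])/4+[190,125]-.4
P=plane(T,q,.016)[:,:2];print(P)
for a,b in((1,0),(2,3)): d=P[b]-P[a];print(np.linalg.norm(d),np.degrees(np.arctan2(d[1],d[0]))-90)
for a,b in((3,0),(2,1)): d=P[b]-P[a];print(np.linalg.norm(d),np.degrees(np.arctan2(d[1],d[0])))
y=np.radians(-18); print('c',P.mean(0))
# bar axis endpoints top view
t=cv2.imread("pics/top0.png");b=blobs(t,(0,150,60),(8,255,255),(325,165,360,195),10)[0]
print(b['box'],plane(T,b['box'],.131)[:,:2])
st={k:np.array(v) for k,v in json.load(open("w8.json")).items()};W=cam("wrist",st)
print(plane(W,[[201,213],[289,223]],.016)[:,:2])
im=cv2.imread("pics/w8.png");cv2.imwrite("pics/w8c.png",cv2.convertScaleAbs(cv2.resize(im[190:250,180:310],None,fx=6,fy=6),alpha=1.5))
E
```

```text
[[ 0.6911 -0.2209]
 [ 0.6534 -0.3288]
 [ 0.4942 -0.2723]
 [ 0.5331 -0.1617]]
0.11426211526326373 -19.293351729744145
0.11719909112418518 -19.373069414946627
0.16878953704670416 -20.548705802679578
0.1689138025596361 -19.551495263154028
c [ 0.5929 -0.2459]
[[333.9188 182.7546]
 [335.9845 177.0739]
 [351.3403 182.6578]
 [349.2746 188.3385]] [[ 0.525  -0.1908]
 [ 0.545  -0.1986]
 [ 0.5249 -0.2508]
 [ 0.5049 -0.2428]]
[[ 0.4961 -0.2693]
 [ 0.5352 -0.1619]]
```

View pics/w8c.png

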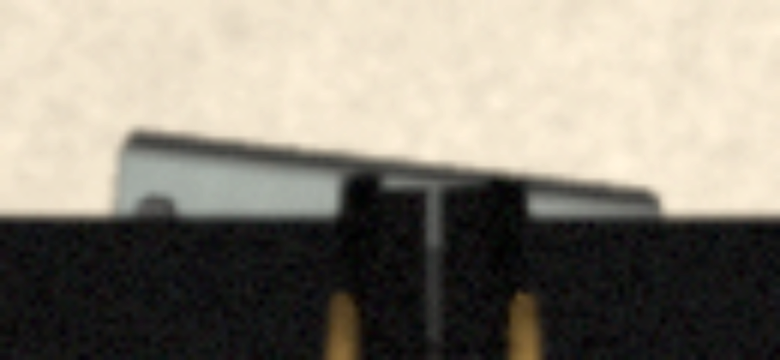

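```bash
cat >> h.py <<'E'
CY=np.radians(-19.8);CF=np.array([np.cos(CY),np.sin(CY),0]);CL=np.array([-CF[1],CF[0],0]);CO=np.array([.5741,-.2391,0])
def cl(x,z,y=0): return CO+CF*x+CL*y+[0,0,z]
E
python3 - <<'E'
from h import *
delta(cl(-.1,.138),down(CY))
E
```

```text
t 18.65 pos [ 0.4647 -0.1974  0.2292] F [-0.56  0.42  0.19] w 0.0005
rot units(45) [ 0.154 -0.044 -0.009]  shift in current tool (25mm) [ 3.621 -0.202  0.793]  in final tool [ 3.648 -0.088  0.684]
```

Emit:
{"op": "arm_command", "data": {"targets": [0.154, -0.044, 0, 0, 0, 0, 0, 0, 0, 0, 0.4, 0, 0, 0, 0, 0, 0, 0.8, 0, 0, 0, 0, 0, 0, 0.9, 0, 0.2, 0, 0, 0, 0, 0.8, -0.05, 0.2, 0, 0, 0, 0, 0.5, 0, 0.2, 0, 0, 0, 0, 0.2, 0, 0, 0, 0, 0, 0, 0, 0, 0, 0, 0, 0, 0, 0, 0, 0, 0]}}

```text
time: 19.4
ee_pos: [0.4804, -0.1954, 0.1347]
eef_rot: [0.113, 0.698, -0.11, 0.699]
ft_force: [-0.1, 1.2, -0.2]
width: 0.0006
```

```bash
python3 - <<'E'
from h import *
delta(cl(-.09,.138),down(CY))
im=camera("side")[:,:,::-1];cv2.imwrite("pics/s9.png",cv2.convertScaleAbs(cv2.resize(im[190:330,200:380],None,fx=4,fy=4,interpolation=cv2.INTER_CUBIC),alpha=1.3))
E
```

```text
t 19.4 pos [ 0.4804 -0.1954  0.1347] F [-0.07  1.25 -0.24] w 0.0006
rot units(45) [ 0.037 -0.    -0.006]  shift in current tool (25mm) [-0.134 -0.391  0.508]  in final tool [-0.132 -0.377  0.519]
```

View pics/s9.png

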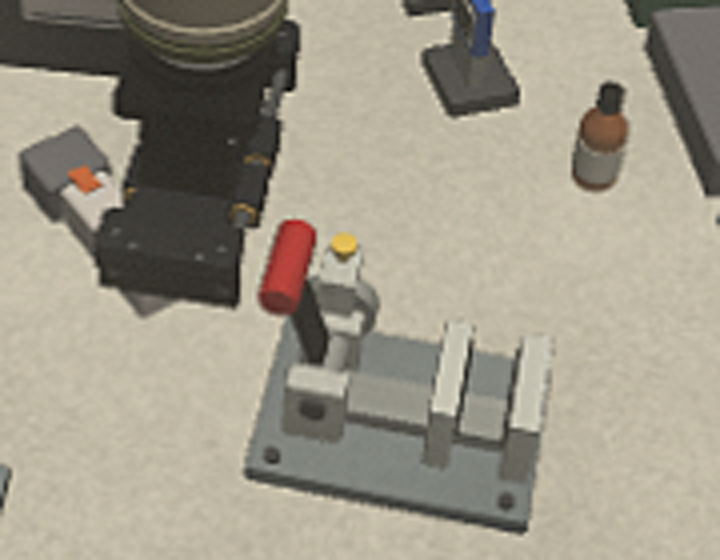

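Emit:
{"op": "arm_command", "data": {"targets": [0.037, 0, 0, -0.13, -0.35, 0.2, 0, 0, 0, 0, 0, 0, 0.25, 0, 0, 0, 0, 0, 0, 0.2, 0, 0, 0, 0, 0, 0, 0.1, 0, 0, 0, 0, 0, 0, 0, 0]}}

```text
time: 19.87
ee_pos: [0.4982, -0.2127, 0.1421]
eef_rot: [0.123, 0.694, -0.122, 0.699]
ft_force: [0.3, 0.3, -0.2]
width: 0.0005
```

```bash
python3 - <<'E'
from h import *
delta(cl(-.0766,.138),down(CY)); p=read_state()["ee_pos"]; print("clamp x",(p-CO)@CF,"y",(p-CO)@CL,"Fx",read_state()["ft_force"]@CF)
E
```

```text
t 19.867 pos [ 0.4982 -0.2127  0.1421] F [ 0.29  0.28 -0.17] w 0.0005
rot units(45) [-0.004  0.007 -0.004]  shift in current tool (25mm) [0.164 0.036 0.147]  in final tool [0.163 0.036 0.148]
clamp x -0.08029982494073887 y -0.0008918720354573676 Fx 0.18092336201908663
```

Emit:
{"op": "arm_command", "data": {"targets": [0, 0, 0, 0.12, 0.03, 0.1, 0, 0, 0, 0, 0.04, 0, 0.15, 0, 0, 0, 0, 0, 0, 0.2, 0, 0, 0, 0, 0, 0, 0.2, 0, 0, 0, 0, 0, 0, 0.2, 0]}}

```text
time: 20.28
ee_pos: [0.5142, -0.2176, 0.137]
eef_rot: [0.123, 0.699, -0.122, 0.694]
ft_force: [-8.0, 2.8, 6.3]
width: 0.0002
```

```bash
cat > ps.py <<'E'
from h import *
st=read_state();p=st["ee_pos"];d=p-CO;f=st["ft_force"];x=d@CF;s=(x+.0095+.012+.030)/.085
delta(cl(-.0248,.138),down(CY));print("clamp x",x.round(4),"y",(d@CL).round(4),"F along",(f@CF).round(2),"lat",(f@CL).round(2),"est angle",(np.arcsin(np.clip(s,-1,1))+.3).round(3))
E
python3 ps.py
```

```text
t 20.283 pos [ 0.5142 -0.2176  0.137 ] F [-7.99  2.83  6.31] w 0.0002
rot units(45) [-0.003 -0.011 -0.001]  shift in current tool (25mm) [-0.053  0.007  1.554]  in final tool [-0.04   0.003  1.554]
clamp x -0.0637 y -0.0001 F along -8.48 lat -0.05 est angle 0.156
```

Emit:
{"op": "arm_command", "data": {"targets": [0, -0.01, 0, 0, 0, 0.25, 0, 0, 0, 0, 0, 0, 0.25, 0, 0, 0, 0, 0, 0, 0.25, 0, 0, 0, 0, 0, 0, 0.25, 0, 0, 0, 0, 0, 0, 0.25, 0]}}

```text
time: 20.7
ee_pos: [0.5382, -0.2261, 0.135]
eef_rot: [0.123, 0.703, -0.122, 0.69]
ft_force: [-8.7, 2.0, 6.2]
width: 0.0002
```

```bash
python3 ps.py; python3 - <<'E'
from h import *
im=camera("side")[:,:,::-1];cv2.imwrite("pics/s10.png",cv2.convertScaleAbs(cv2.resize(im[190:330,200:380],None,fx=4,fy=4,interpolation=cv2.INTER_CUBIC),alpha=1.3))
E
```

```text
t 20.7 pos [ 0.5382 -0.2261  0.135 ] F [-8.71  2.    6.16] w 0.0002
rot units(45) [-0.002 -0.025  0.002]  shift in current tool (25mm) [-0.132 -0.001  0.532]  in final tool [-0.122 -0.001  0.534]
clamp x -0.0382 y 0.0 F along -8.88 lat -1.07 est angle 0.458
```

View pics/s10.png

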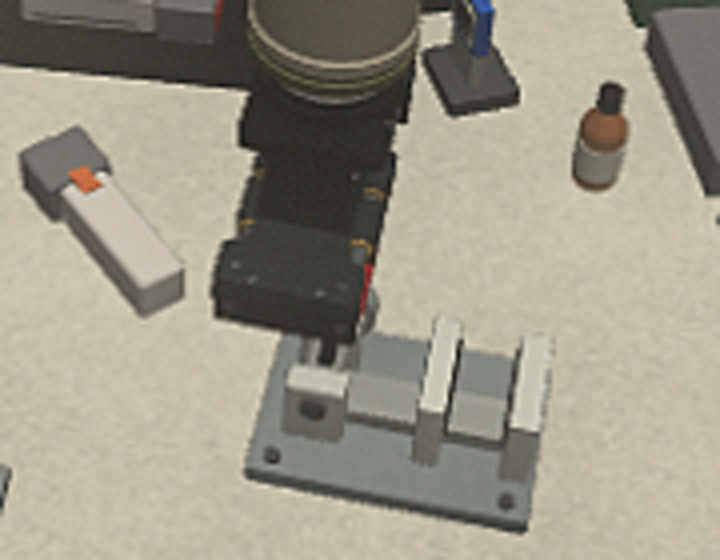

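Emit:
{"op": "arm_command", "data": {"targets": [0, -0.025, 0, -0.1, 0, 0.25, 0, 0, 0, 0, 0, 0, 0.2, 0, 0, 0, 0, 0, 0, 0.15, 0]}}

```text
time: 21.0
ee_pos: [0.5479, -0.2296, 0.1337]
eef_rot: [0.122, 0.702, -0.122, 0.691]
ft_force: [-9.3, 3.0, 7.1]
width: 0.0004
```

```bash
python3 ps.py
```

```text
t 21.0 pos [ 0.5479 -0.2296  0.1337] F [-9.33  3.01  7.07] w 0.0004
rot units(45) [-0.001 -0.019  0.003]  shift in current tool (25mm) [-0.175 -0.004  0.121]  in final tool [-0.173 -0.003  0.123]
clamp x -0.0279 y 0.0001 F along -9.8 lat -0.33 est angle 0.582
```

Emit:
{"op": "arm_command", "data": {"targets": [0, -0.02, 0, -0.2, 0, 0.2, 0, 0, 0, 0, -0.15, 0, 0.15, 0]}}

```text
time: 21.17
ee_pos: [0.55, -0.2302, 0.137]
eef_rot: [0.122, 0.703, -0.122, 0.69]
ft_force: [-10.9, 4.1, -8.8]
width: 0.0001
```

```bash
python3 ps.py; python3 - <<'E'
from h import *
im=camera("side")[:,:,::-1];cv2.imwrite("pics/side11.png",im);cv2.imwrite("pics/s11.png",cv2.convertScaleAbs(cv2.resize(im[220:320,250:350],None,fx=6,fy=6,interpolation=cv2.INTER_CUBIC),alpha=1.3))
im=camera("top")[:,:,::-1];cv2.imwrite("pics/t11.png",cv2.convertScaleAbs(cv2.resize(im[130:210,310:390],None,fx=6,fy=6,interpolation=cv2.INTER_CUBIC),alpha=1.3))
E
python3 ps.py
```

```text
t 21.167 pos [ 0.55   -0.2302  0.137 ] F [-10.86   4.11  -8.8 ] w 0.0001
rot units(45) [-0.    -0.023  0.004]  shift in current tool (25mm) [-0.041 -0.006  0.036]  in final tool [-0.041 -0.006  0.037]
clamp x -0.0257 y 0.0002 F along -11.61 lat 0.18 est angle 0.608
t 21.267 pos [ 0.55   -0.2303  0.1368] F [-11.2    2.85  -3.97] w 0.0007
rot units(45) [-0.    -0.024  0.003]  shift in current tool (25mm) [-0.047 -0.006  0.035]  in final tool [-0.047 -0.005  0.036]
clamp x -0.0257 y 0.0001 F along -11.5 lat -1.11 est angle 0.608
```

View pics/s11.png

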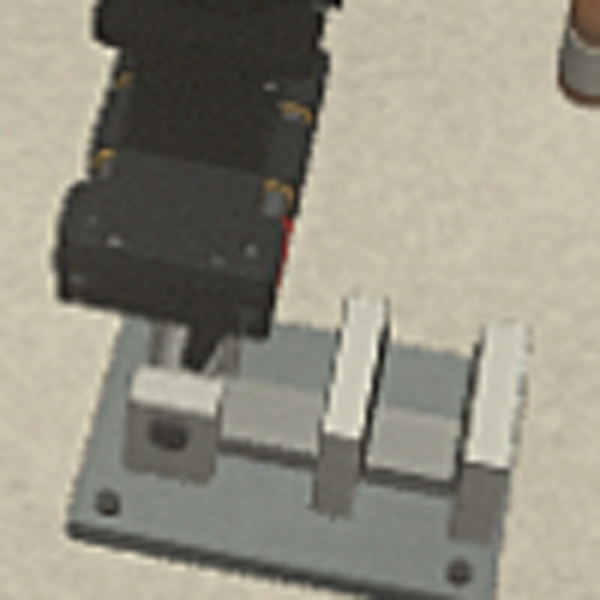

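View pics/t11.png

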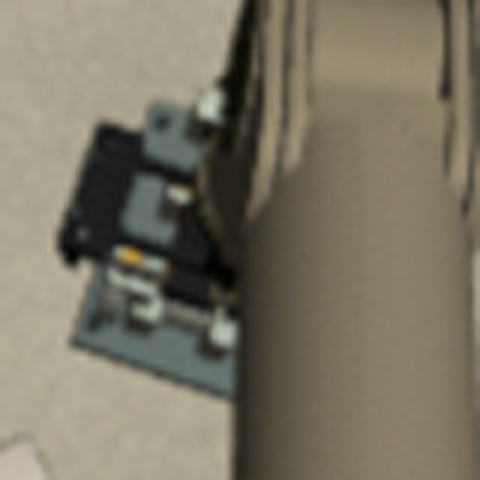

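```bash
python3 - <<'E'
from h import *
S=cam("side");im=cv2.imread("pics/side11.png")
b=blobs(im,(0,120,50),(10,255,255),(285,245,310,280),1,6)
for q in b: print(q['area'],q['k'].min(0),q['k'].max(0)); k=q['k']
for a in (.5,.55,.6,.65,.7,.78):
    x=-.03+.085*np.sin(a-.3);z=.05+.085*np.cos(a-.3)
    # silhouette max-u for ring points along bar, as u at row 259
    pts=[]
    for y in np.linspace(-.028,.028,29):
        ring=[cl(x+.012*np.cos(t),z+.012*np.sin(t),y) for t in np.linspace(0,6.28,60)]
        p=proj(S,ring);pts.append(p[p[:,0].argmax()])
    pts=np.array(pts);o=pts[:,1].argsort();print(a,[np.interp(r,pts[o,1],pts[o,0]).round(2) for r in(255,258,261,264)])
for r in(255,258,261,264):
    s=k[abs(k[:,1]-r)<.3]; print(r,s[:,0].max() if len(s) else None)
E
python3 ps.py
```

```text
6.055555555555555 [296.41666667 255.58333333] [298.25 262.75]
0.5 [np.float64(295.4), np.float64(294.71), np.float64(294.02), np.float64(293.33)]
0.55 [np.float64(297.3), np.float64(296.63), np.float64(295.95), np.float64(295.27)]
0.6 [np.float64(299.18), np.float64(298.51), np.float64(297.85), np.float64(297.18)]
0.65 [np.float64(301.03), np.float64(300.37), np.float64(299.72), np.float64(299.06)]
0.7 [np.float64(302.84), np.float64(302.2), np.float64(301.55), np.float64(300.91)]
0.78 [np.float64(305.65), np.float64(305.03), np.float64(304.4), np.float64(303.78)]
255 None
258 298.0833333333333
261 297.25
264 None
t 21.267 pos [ 0.55   -0.2303  0.1368] F [-11.2    2.85  -3.97] w 0.0007
rot units(45) [-0.    -0.024  0.003]  shift in current tool (25mm) [-0.047 -0.006  0.035]  in final tool [-0.047 -0.005  0.036]
clamp x -0.0257 y 0.0001 F along -11.5 lat -1.11 est angle 0.608
```

```bash
python3 - <<'E'
from h import *
for i in range(6): camera("side")
E
python3 ps.py && python3 -c "
from bench import *
print(close_job())"
```

```text
t 21.567 pos [ 0.5499 -0.2302  0.1369] F [-10.81   4.74  -5.1 ] w 0.0004
rot units(45) [-0.    -0.023  0.003]  shift in current tool (25mm) [-0.047 -0.007  0.037]  in final tool [-0.046 -0.007  0.037]
clamp x -0.0257 y 0.0002 F along -11.77 lat 0.8 est angle 0.608
the job is handed in; nothing more can be done
None
```

The job is done and handed in at 21.6 s, with the arm still holding the clamp's sprung arm pushed back.

- **Scan:** I picked up the left-hand white scanner from its mat. Its window was held 100 mm from the yellow label, about 0.5 mm off axis and level, and it stayed steady for about 2.7 s. The label's position came from the wrist and top views, which differed by about 3 mm.
- **Return:** I laid the scanner back right way up and let go. The top view puts it within about 1 mm of the mat's centre and parallel to the mat.
- **Clamp:** With closed fingers I pushed the larger clamp's thumb bar back to an arm angle of about 0.60 rad. That is past the click at 0.5 and short of the stop at 0.78. Tool position gave 0.608, and the bar's edge in the side view gave 0.59 to 0.60. The push was about 11.5 N and steady until I handed in.
- **Not directly seen:** The pawl's rise and drop could not be watched because the gripper hid it from the side camera, so the click is inferred from the arm angle.
- **Other readings:** There was some vertical friction force on the fingers while pushing, up to about 9 N. I steered clear of the bystanders, but did not check their positions one by one at the end.

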